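# Open the child-resistant solvent bottle at the assembly bench

### The arm

A 6-joint arm with a two-finger parallel gripper is mounted at the origin on the work surface. World frame = base frame: x ahead of the robot, y to its left, z up, the work surface at z = 0. Lengths are in m, angles in rad, forces in N, time in s.
With the tool pointing down it reaches from about 0.425 to 0.95 m from the base axis. Payload 14.7 kg.
Tool frame: the origin (TCP) lies at the very end of the fingers, on their centre line; the grasp point (between the pads) lies 19 mm behind it; z points along the fingers, y is the line along which they close (so a half turn about z gives the same grasp; the last joint's range is limited). The gripper opens to 85 mm and grips with 20 to 120 N. Pads are 22 mm wide; open, the fingers measure 114 mm over their backs; the gripper's body (76 mm by 85 mm) begins 54 mm behind the grasp point. The pads swing forward as they close: fully open they stand 13 mm farther back than shut.
Start: joints at [-1.257, 0.48, 1.596, -0, 1.065, -0.047], TCP at [0.229, -0.608, 0.231] pointing down, gripper open.
Joint ranges: [-2.75, 2.75], [-0.82, 2.05], [0.23, 2.67], [-1.56, 4.7], [0.09, 2.69], [-2.92, 2.92]. Speed limits (rad/s): [1.89, 1.89, 2.39, 3.01, 3.01, 3.01].

### API

Orientations are given as a 3x3 rotation matrix whose columns are the frame's x, y, z axes.
In Python, from cell import monitor, get_image, camera_info, env gives the robot as it stands.
- The arm moves only by the shell command python3 -m crank 'ROWS'. ROWS is JSON, a list of rows, each an object with "travel": the shift along the world's x, y, z in units of 15 cm (1.0 is 15 cm), a list of three; "rotation": the turn, a rotation vector about the world's x, y, z in units of 45 degrees (1.0 is 45 degrees), a list of three; "grip": the opening, from 0 (shut) to 1 (fully open). A call has 1 to 5 rows; each row is the pose to reach, as a shift and turn from the pose commanded when the call began; what a row does not reach only later rows make up. A row lasts 1/12 s, in which the tool goes at most 41.7 mm and 7.16 degrees, less where a joint would pass 70% of its speed; a pose out of reach is approached as far as the arm can. A call with a number of a shift or a turn outside -1 to 1 is refused whole. A call with a gripper value outside its range is refused whole. The fingers move at their own pace and stop on an object; the grip force is fixed at half the most. Time passes only in rows, so rows that repeat a pose let the fingers close. It gives the time, the measured TCP pose, the force, the opening and the grip force at its end, in the units of the state.
- monitor.get_obs(): the state, without advancing time (a new reading comes with each control period).
- get_image(name): name is "scene" or "top" or "wrist"; returns the picture (400x640x3 uint8, red, green, blue); there is no depth.
- camera_info(name): a dict with "intrinsics" (3x3 intrinsics, pixels), "world_from_camera" (4x4, takes a point from camera to world coordinates); the wrist camera has in their place "T_tool_cam" (4x4, takes a point from camera to tool coordinates, whose origin is the TCP and whose axes are the flange's). Camera axes: x right, y down, z forward; pixel columns grow to the right and rows downward; lengths in m; the calibration is good to about 2 mm. A picture is of the moment at which its call begins: read the wrist's pose just before it. camera_info takes no time and is no camera call.
- env.finish_job(): hands the job in; it is judged then, once.
The state is a dict: "t": time; "q": joint angles; "dq": joint speeds; "effort": joint torques, N m; "tool_pos": TCP position; "eef_rot": TCP orientation; "force": force on the tool from outside, world axes, zero at the start; "ft_torque": the same for the moment, N m; "width": opening from 0.0 (shut) to 1.0 (fully open); "grip_force": force on a finger pad.
Only numpy, scipy, OpenCV 4.12 (cv2) and the standard library are available. Lean on these libraries where they do the work, as an engineer would, in place of code of your own. Each camera call takes 0.05 s, during which the arm holds its last target. There are 200 camera calls.

### The job

Open the square solvent bottle that stands in its holder: its child-resistant cap only clicks round unless it is pushed down while you unscrew it. Lift the cap off and set it down, top up, in the flat steel dish, letting go only once it rests there. Push no harder than it takes (the thin-walled bottle bears at most about 20 N on its neck), leave the bottle standing in its holder, and leave the other things on the bench where they are.

Things in the scene. Friction and masses are not known exactly. Their poses are not given: they have to be found in the camera images.
- bottle: Square off-white plastic solvent bottle, about 0.4 kg: body 66 x 66 mm, 100 mm tall, then a sloping shoulder up to 120 mm and a round neck with its rim at 149 mm. Stands loose, with 1 mm play, in the holder's square pocket, which keeps it from turning but not from being pulled up. Origin: centre of its foot; z up.
- cap: Black ribbed round two-part push-and-turn cap on the bottle, 50 mm across, 34 mm tall, 60 g. Origin: centre of its lower edge, 132.5 mm above the bottle's foot when closed; z is its axis, towards its flat top. One grips the outer shell; a hidden inner part holds on the neck, and the given yaw is that of the inner part. Fingers have room beside it down to its lower edge.
- cap_top (a point): Centre of the shell's flat top, 34 mm above its lower edge. Unpressed, the shell spins almost freely on the inner part. Pressed, it sinks softly (4 to 12 N) till it feels solid, at 2 to 10 mm: caps differ. It may be solid only because teeth meet tip on tip; then turning up to 22 deg lets it drop 2 mm more. Solid and seated it drives the inner part: keep 11 to 16 N on it while turning.
- neck_rim (a point): Centre of the rim of the bottle's neck (32 mm across), 149 mm above its foot. Quick thread: cap opens counter-clockwise seen from above, under 0.4 N m of drag, and climbs about 2.5 mm, pushing back the hand, while the inner part turns the 60 deg that free it (stop at 100 deg). With the lost motion of the teeth 65 to 90 deg of the shell frees it; it then lifts straight off.
- holder: Grey sheet-steel bottle holder screwed to the bench: foot plate 110 x 110 x 4 mm and a square pocket 74 mm outside, 68 mm inside, its walls reaching 50 mm above the bench. Origin: centre of the underside of the foot plate; the bottle's foot rests 4 mm above it.
- dish: Flat stainless steel dish, 150 (its x) by 110 (its y) mm, floor 3 mm thick, rim 13 mm high and 2.5 mm thick, empty. Origin: centre of its underside.
- screwdriver: Red-handled screwdriver lying on the bench, 150 mm long. To be left alone.
- dispenser: Round white solvent dispenser with a metal dished top, 62 mm across, 121 mm tall. Origin: centre of its foot. To be left alone.
- spool: Reel of solder wire standing on its flange, 58 mm across, 40 mm tall. Origin: centre of its foot. To be left alone.
Things that resemble listed ones, but are neither listed nor needed, are in the scene too. Leave any brown or orange look-alike of the cap alone. Several things have the shape of the dish; the one meant has the colours described above.

How it is judged:
By the outcome, as a careful person would: the job done as asked, in the order asked, and still so for the second after the job is handed in, with the robot touching nothing.
It also fails if it takes over 56 s, if anything falls off the work surface, if the arm or the gripper's body presses on something with over 40 N, if the wrist force passes 120 N, or if a joint passes its speed limit or range.

## Working session

There is one attempt and no reset: what is moved stays moved. The work goes in short steps, Python scripts to look and compute and a shell command to move; the robot and the scene stay as the last step left them, time stands still between calls to the robot, and variables do not carry over. Pictures are saved under pics/ and viewed, at most 10 in all, crops included, and the job is handed in when it is done.

```bash
mkdir -p pics; ls; cat > h.py <<'E'
import numpy as np, cv2
from cell import monitor, get_image, camera_info, env
def save(n,f):
    im=get_image(n); cv2.imwrite('pics/'+f,im[:,:,::-1]); return im
def pix(n,u,v,z):
    c=camera_info(n);K=np.array(c["intrinsics"])
    if n=="wrist":
        o=monitor.get_obs();T=np.eye(4);T[:3,:3]=o["eef_rot"];T[:3,3]=o["tool_pos"];T=T@np.array(c["T_tool_cam"])
    else: T=np.array(c["world_from_camera"])
    d=T[:3,:3]@np.linalg.inv(K)@[u,v,1];p=T[:3,3];return p+d*(z-p[2])/d[2]
E
python3 - <<'E'
from h import *
save("top","top0.png");save("scene","sc0.png")
o=monitor.get_obs();print(o)
for n in("top","scene","wrist"):print(camera_info(n))
E
```

```text
pics
{'t': 0.1, 'q': array([-1.25662254e+00,  4.80803735e-01,  1.59681030e+00, -2.02395836e-05,
        1.06507599e+00, -4.65735343e-02]), 'dq': array([-0.00080766,  0.00066527, -0.00277318, -0.00055663, -0.00032691,
       -0.00067652]), 'effort': array([ 5.02665953e-04, -9.52263379e+01, -4.31042075e+01, -2.76787277e-04,
        5.30975056e-03,  4.25297719e-05]), 'tool_pos': array([ 0.22934986, -0.60780423,  0.23071431]), 'eef_rot': array([[ 9.35629844e-01,  3.52982533e-01, -3.55959901e-04],
       [ 3.52982711e-01, -9.35629268e-01,  1.03818221e-03],
       [ 3.34136830e-05, -1.09700195e-03, -9.99999398e-01]]), 'force': array([ 0.19225025,  0.44407198, -0.81282545]), 'ft_torque': array([ 0.03420447, -0.00125307,  0.0168232 ]), 'grip_force': 0.0, 'width': 1.003680620305035}
{'intrinsics': array([[386.97937063,   0.        , 317.41351257],
       [  0.        , 386.97937063, 199.16558344],
       [  0.        ,   0.        ,   1.        ]]), 'world_from_camera': array([[ 0.00608801, -0.99603403,  0.08876451,  0.43872955],
       [-0.99985912, -0.00467471,  0.01612105, -0.03913478],
  
[... 384 characters left out ...]
.64682986, -0.59494408,  0.47712962, -0.59370428],
       [ 0.00820269, -0.62016998, -0.78442458,  1.03677436],
       [ 0.        ,  0.        ,  0.        ,  1.        ]])}
{'intrinsics': array([[280.58435777,   0.        , 320.5243008 ],
       [  0.        , 280.58435777, 204.74063074],
       [  0.        ,   0.        ,   1.        ]]), 'T_tool_cam': array([[ 9.55975561e-04, -9.53147630e-01, -3.02504019e-01,
         7.69746980e-02],
       [ 9.99999452e-01,  7.82167406e-04,  6.95706552e-04,
        -8.23955155e-05],
       [-4.26502268e-04, -3.02504518e-01,  9.53147856e-01,
        -1.42825253e-01],
       [ 0.00000000e+00,  0.00000000e+00,  0.00000000e+00,
         1.00000000e+00]])}
```

View pics/top0.png

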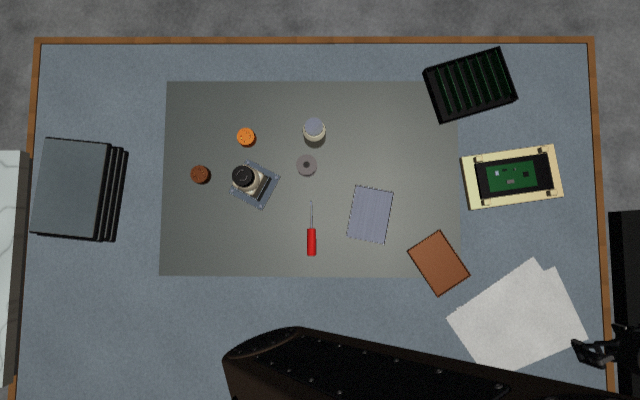

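View pics/sc0.png

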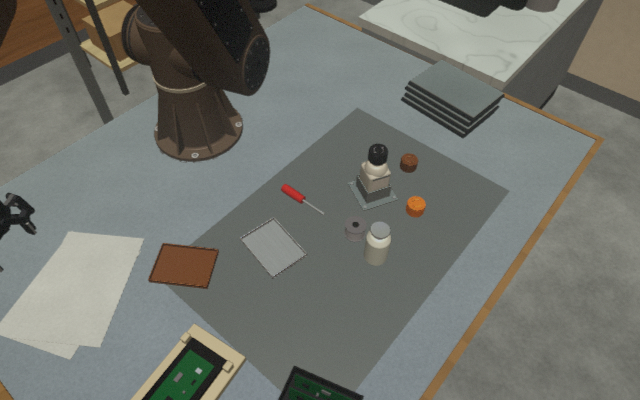

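The top view shows the bottle and cap at about (243,176), the steel dish at (370,214), the spool at (306,165), the dispenser at (314,130) and the screwdriver at (311,230). The brown dish and the brown and orange caps are decoys.

```bash
python3 - <<'E'
from h import *
for nm,u,v,z in[("cap",242,174,.17),("holder",256,185,.004),("dish",370,214,.007),("disp",314,124,.121),("spool",306,165,.04),("sd1",311,200,.01),("sd2",311,250,.01),("brown",200,174,.03),("orange",246,136,.03)]:print(nm,pix("top",u,v,z).round(3))
for u,v in[(356,185),(393,190),(384,243),(346,237)]:print(pix("top",u,v,.013).round(3))
for u,v in[(377,150)]:print(pix("scene",u,v,.165).round(3))
im=cv2.imread('pics/top0.png')[140:240,200:330];cv2.imwrite('pics/c.png',cv2.resize(im,None,fx=6,fy=6,interpolation=cv2.INTER_CUBIC))
E
```

```text
cap [0.58  0.157 0.17 ]
holder [0.575 0.152 0.004]
dish [ 0.494 -0.169  0.007]
disp [ 0.718 -0.014  0.121]
spool [0.626 0.01  0.04 ]
sd1 [ 0.532 -0.004  0.01 ]
sd2 [ 0.394 -0.005  0.01 ]
brown [0.602 0.304 0.03 ]
orange [0.709 0.179 0.03 ]
[ 0.575 -0.129  0.013]
[ 0.561 -0.232  0.013]
[ 0.414 -0.206  0.013]
[ 0.43  -0.101  0.013]
[0.572 0.16  0.165]
```

View pics/c.png

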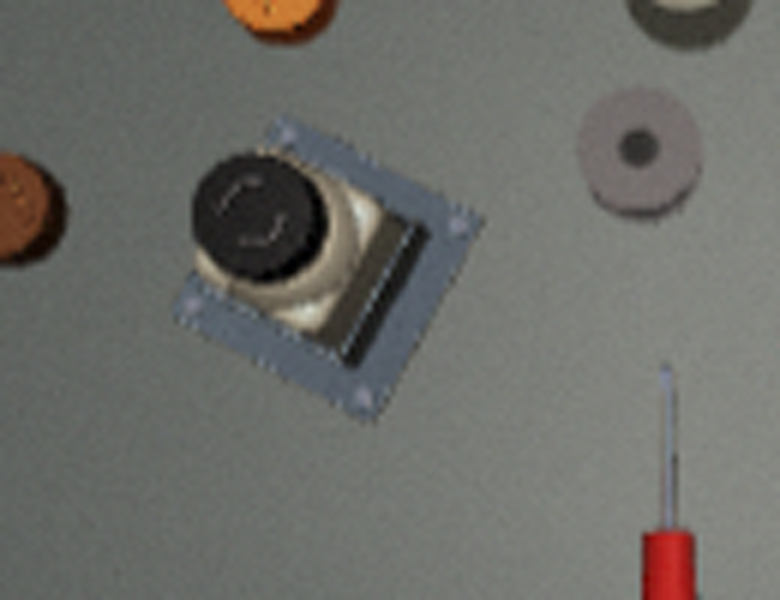

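```bash

python3 -m crank '[{"travel":[0.5,1,0.1],"rotation":[0,0,0],"grip":1},{"travel":[0.5,1,0.1],"rotation":[0,0,0],"grip":1},{"travel":[0.5,1,0.1],"rotation":[0,0,0],"grip":1},{"travel":[0.5,1,0.1],"rotation":[0,0,0],"grip":1},{"travel":[0.5,1,0.1],"rotation":[0,0,0],"grip":1}]'
python3 -m crank '[{"travel":[0.5,1,0],"rotation":[0,0,0],"grip":1},{"travel":[0.5,1,0],"rotation":[0,0,0],"grip":1},{"travel":[0.5,1,0],"rotation":[0,0,0],"grip":1},{"travel":[0.5,1,0],"rotation":[0,0,0],"grip":1},{"travel":[0.5,1,0],"rotation":[0,0,0],"grip":1}]'
python3 -m crank '[{"travel":[0.5,1,0],"rotation":[0,0,0],"grip":1},{"travel":[0.5,1,0],"rotation":[0,0,0],"grip":1},{"travel":[0.5,1,0],"rotation":[0,0,0],"grip":1},{"travel":[0.5,1,0],"rotation":[0,0,0],"grip":1},{"travel":[0.5,1,0],"rotation":[0,0,0],"grip":1}]'
python3 -m crank '[{"travel":[0.3,1,0],"rotation":[0,0,0],"grip":1},{"travel":[0.3,1,0],"rotation":[0,0,0],"grip":1},{"travel":[0.3,1,0],"rotation":[0,0,0],"grip":1},{"travel":[0.3,1,0],"rotation":[0,0,0],"grip":1},{"travel":[0.3,1,0],"rotation":[0,0,0],"grip":1}]'
python3 - <<'E'
from h import *
for u,v in[(243.2,175.8)]:print(pix("top",u,v,.1705))
print(pix("top",254.8,184.5,.004))
E
```

```text
t: 0.52
tool_pos: [0.3063, -0.4524, 0.2466]
eef_rot: [[0.935, 0.355, -0.0], [0.355, -0.935, 0.003], [0.001, -0.003, -1.0]]
force: [0.9, -1.4, -0.7]
width: 1.001
grip_force: 0.0
t: 0.93
tool_pos: [0.3811, -0.3025, 0.2461]
eef_rot: [[0.934, 0.356, -0.0], [0.356, -0.934, 0.002], [0.001, -0.002, -1.0]]
force: [-1.4, -0.8, 0.3]
width: 1.003
grip_force: 0.0
t: 1.35
tool_pos: [0.4566, -0.1527, 0.2462]
eef_rot: [[0.934, 0.357, 0.001], [0.357, -0.934, 0.002], [0.001, -0.001, -1.0]]
force: [-0.5, -0.2, 0.5]
width: 1.0
grip_force: 0.0
t: 1.77
tool_pos: [0.5007, -0.0036, 0.2462]
eef_rot: [[0.934, 0.356, 0.001], [0.356, -0.934, 0.001], [0.001, -0.001, -1.0]]
force: [0.1, 0.2, -0.1]
width: 0.999
grip_force: 0.0
[0.57595894 0.15421343 0.1705    ]
[0.57614876 0.1558123  0.004     ]
```

```bash

python3 -m crank '[{"travel":[0.5,1,-0.1],"rotation":[0,0,0],"grip":1},{"travel":[0.5,1,-0.1],"rotation":[0,0,0],"grip":1},{"travel":[0.5,1,-0.1],"rotation":[0,0,0],"grip":1},{"travel":[0.5,1,-0.1],"rotation":[0,0,0],"grip":1},{"travel":[0.5,1,-0.1],"rotation":[0,0,0],"grip":1}]'
python3 -m crank '[{"travel":[0,0.06,0],"rotation":[0,0,0],"grip":1},{"travel":[0,0.06,0],"rotation":[0,0,0],"grip":1},{"travel":[0,0.06,0],"rotation":[0,0,0],"grip":1}]'
python3 - <<'E'
from h import *
o=monitor.get_obs()
im=save("wrist","w1.png")
print(o["tool_pos"],o["q"],o["force"])
T=np.eye(4);T[:3,:3]=o["eef_rot"];T[:3,3]=o["tool_pos"]
c=camera_info("wrist");T=np.linalg.inv(T@c["T_tool_cam"])
for p in[(.576,.155,.1705)]:
    q=T[:3,:3]@p+T[:3,3];q=c["intrinsics"]@q;print(q[:2]/q[2])
E
```

```text
t: 2.18
tool_pos: [0.5768, 0.147, 0.2304]
eef_rot: [[0.935, 0.356, 0.001], [0.356, -0.935, 0.002], [0.001, -0.001, -1.0]]
force: [-2.4, -0.4, -0.3]
width: 0.998
grip_force: 0.0
t: 2.43
tool_pos: [0.5739, 0.1503, 0.2312]
eef_rot: [[0.936, 0.353, -0.001], [0.353, -0.936, -0.0], [-0.001, 0.0, -1.0]]
force: [-0.1, -0.2, -0.0]
width: 0.996
grip_force: 0.0
[0.57393282 0.1502879  0.23116806] [ 2.05115903e-01  4.01523232e-01  1.73003616e+00 -1.95393155e-04
  1.01077483e+00  1.41523660e+00] [-0.07768756 -0.21103089 -0.04259701]
[315.64697596 215.56235105]
```

View pics/w1.png

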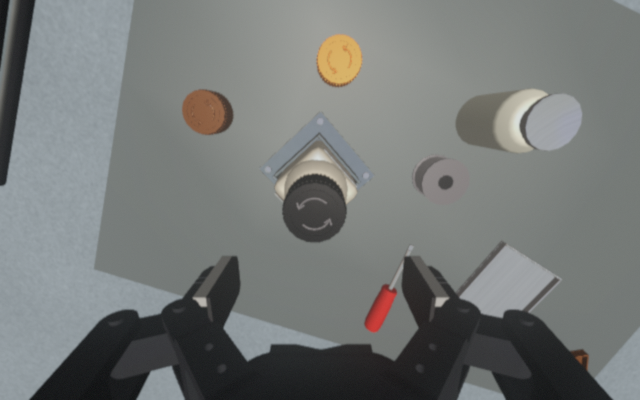

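The wrist view has the cap's top centred at about (315,214), against a prediction of (316,216). The estimate holds, so I go down and grip.

```bash

python3 -m crank '[{"travel":[0.013,0.03,-0.2],"rotation":[0,0,0],"grip":1},{"travel":[0.013,0.03,-0.35],"rotation":[0,0,0],"grip":1},{"travel":[0.013,0.03,-0.5],"rotation":[0,0,0],"grip":1},{"travel":[0.013,0.03,-0.63],"rotation":[0,0,0],"grip":1},{"travel":[0.013,0.03,-0.63],"rotation":[0,0,0],"grip":1}]'
python3 -m crank '[{"travel":[0,0,0],"rotation":[0,0,0],"grip":0.62},{"travel":[0,0,0],"rotation":[0,0,0],"grip":0.62},{"travel":[0,0,0],"rotation":[0,0,0],"grip":0.62},{"travel":[0,0,0],"rotation":[0,0,0],"grip":0.62},{"travel":[0,0,0],"rotation":[0,0,0],"grip":0.62}]'
python3 -m crank '[{"travel":[0,0,0],"rotation":[0,0,0],"grip":0.62},{"travel":[0,0,0],"rotation":[0,0,0],"grip":0.62}]'
python3 - <<'E'
from h import *
save("wrist","w2.png")
E
```

```text
t: 2.9
tool_pos: [0.5741, 0.1536, 0.1338]
eef_rot: [[0.936, 0.352, -0.005], [0.352, -0.936, -0.001], [-0.005, -0.001, -1.0]]
force: [-1.0, -1.3, -0.2]
width: 1.003
grip_force: 0.0
t: 3.32
tool_pos: [0.577, 0.1554, 0.1379]
eef_rot: [[0.936, 0.353, 0.002], [0.353, -0.936, 0.0], [0.002, 0.0, -1.0]]
force: [0.4, 0.9, 0.1]
width: 0.619
grip_force: 0.2
t: 3.48
tool_pos: [0.5766, 0.1554, 0.1372]
eef_rot: [[0.936, 0.353, 0.001], [0.353, -0.936, 0.0], [0.001, 0.0, -1.0]]
force: [0.1, 0.6, 0.5]
width: 0.621
grip_force: 0.0
```

View pics/w2.png

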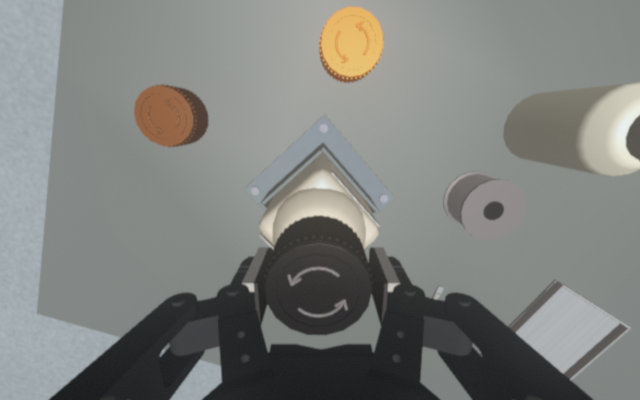

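The cap sits between the pads, its top centred at about (319,289). I check the fore-and-aft offset, then close.

```bash
python3 - <<'E'
from h import *
print(pix("wrist",319,289,.1705), monitor.get_obs()["tool_pos"])
E
python3 -m crank '[{"travel":[0,0,0],"rotation":[0,0,0],"grip":0},{"travel":[0,0,0],"rotation":[0,0,0],"grip":0},{"travel":[0,0,0],"rotation":[0,0,0],"grip":0},{"travel":[0,0,0],"rotation":[0,0,0],"grip":0},{"travel":[0,0,0],"rotation":[0,0,0],"grip":0}]'
```

```text
[0.57842962 0.15682529 0.1705    ] [0.57649274 0.15539347 0.13700957]
t: 3.95
tool_pos: [0.5765, 0.1555, 0.1369]
eef_rot: [[0.936, 0.353, 0.0], [0.353, -0.936, 0.0], [0.0, -0.0, -1.0]]
force: [-0.6, 1.9, 4.2]
width: 0.559
grip_force: 61.0
```

```bash

python3 -m crank '[{"travel":[0,0,-0.007],"rotation":[0,0,0],"grip":0},{"travel":[0,0,-0.007],"rotation":[0,0,0],"grip":0},{"travel":[0,0,-0.007],"rotation":[0,0,0],"grip":0}]' | egrep 'tool|force'
python3 -m crank '[{"travel":[0,0,-0.007],"rotation":[0,0,0],"grip":0},{"travel":[0,0,-0.007],"rotation":[0,0,0],"grip":0},{"travel":[0,0,-0.007],"rotation":[0,0,0],"grip":0}]' | egrep 'tool|force'
```

```text
tool_pos: [0.5765, 0.1554, 0.1357]
force: [-0.4, 2.4, 5.0]
grip_force: 61.0
tool_pos: [0.5765, 0.1554, 0.1347]
force: [-0.8, 2.0, 5.3]
grip_force: 61.1
```

```bash

python3 -m crank '[{"travel":[0,0,-0.007],"rotation":[0,0,0],"grip":0},{"travel":[0,0,-0.007],"rotation":[0,0,0],"grip":0},{"travel":[0,0,-0.007],"rotation":[0,0,0],"grip":0}]' | egrep 'tool|^force'
python3 -m crank '[{"travel":[0,0,-0.007],"rotation":[0,0,0],"grip":0},{"travel":[0,0,-0.007],"rotation":[0,0,0],"grip":0},{"travel":[0,0,-0.007],"rotation":[0,0,0],"grip":0}]' | egrep 'tool|^force'
```

```text
tool_pos: [0.5765, 0.1554, 0.1337]
force: [0.2, 2.2, 6.5]
tool_pos: [0.5766, 0.1555, 0.1328]
force: [-0.7, 2.5, 7.6]
```

```bash

python3 -m crank '[{"travel":[0,0,-0.007],"rotation":[0,0,0],"grip":0},{"travel":[0,0,-0.007],"rotation":[0,0,0],"grip":0},{"travel":[0,0,-0.007],"rotation":[0,0,0],"grip":0}]' | egrep 'tool|^force'

```

```text
tool_pos: [0.5767, 0.1555, 0.1319]
force: [-1.3, 3.1, 8.6]
```

```bash

python3 -m crank '[{"travel":[0,0,-0.006],"rotation":[0,0,0],"grip":0},{"travel":[0,0,-0.006],"rotation":[0,0,0],"grip":0},{"travel":[0,0,-0.006],"rotation":[0,0,0],"grip":0}]' | egrep 'tool|^force'

```

```text
tool_pos: [0.5767, 0.1556, 0.131]
force: [-1.7, 2.4, 8.1]
```

```bash

python3 -m crank '[{"travel":[0,0,-0.007],"rotation":[0,0,0],"grip":0},{"travel":[0,0,-0.007],"rotation":[0,0,0],"grip":0},{"travel":[0,0,-0.007],"rotation":[0,0,0],"grip":0}]' | egrep 'tool|^force'

```

```text
tool_pos: [0.5769, 0.1557, 0.1303]
force: [-3.2, 4.4, 13.7]
```

```bash

python3 -m crank '[{"travel":[0,0,0],"rotation":[0,0,0.07],"grip":0},{"travel":[0,0,0],"rotation":[0,0,0.14],"grip":0},{"travel":[0,0,0],"rotation":[0,0,0.14],"grip":0}]' | egrep 'tool|^force'
python3 -c "
from h import *
o=monitor.get_obs();print(o['ft_torque'],o['force'])"

```

```text
tool_pos: [0.5772, 0.1555, 0.1304]
force: [-0.9, 2.5, 15.1]
[ 0.33200367  0.16205492 -0.04500123] [-0.9375677   2.54955583 15.09636744]
```

```bash

python3 -m crank '[{"travel":[0,0,0],"rotation":[0,0,0.07],"grip":0},{"travel":[0,0,0],"rotation":[0,0,0.14],"grip":0},{"travel":[0,0,0],"rotation":[0,0,0.14],"grip":0}]' | egrep 'tool|^force'
python3 -c "
from h import *
o=monitor.get_obs();print(o['ft_torque'],o['force'])"

```

```text
tool_pos: [0.5774, 0.1556, 0.1305]
force: [-0.1, 2.5, 15.3]
[ 0.41969132  0.14877943 -0.00791819] [-0.13165241  2.46742794 15.29773926]
```

```bash

python3 -m crank '[{"travel":[0,0,0],"rotation":[0,0,0.07],"grip":0},{"travel":[0,0,0],"rotation":[0,0,0.14],"grip":0},{"travel":[0,0,0],"rotation":[0,0,0.14],"grip":0}]' | egrep 'tool|^force'
python3 -c "
from h import *
o=monitor.get_obs();print(o['ft_torque'],o['force'])"

```

```text
tool_pos: [0.5776, 0.1557, 0.1307]
force: [-0.7, 2.2, 16.8]
[ 0.49554562  0.17653181 -0.00897445] [-0.72422362  2.17166572 16.76758778]
```

```bash

python3 -m crank '[{"travel":[0,0,0.003],"rotation":[0,0,0],"grip":0},{"travel":[0,0,0.003],"rotation":[0,0,0],"grip":0}]'
python3 -c "
from h import *
o=monitor.get_obs();print(o['ft_torque'],o['force'],o['effort'],o['q'])"

```

```text
t: 6.62
tool_pos: [0.5775, 0.1556, 0.131]
eef_rot: [[0.771, 0.637, 0.002], [0.637, -0.771, 0.001], [0.002, 0.001, -1.0]]
force: [-0.1, 2.5, 13.4]
width: 0.567
grip_force: 61.9
[ 0.49400792 -0.0145248   0.02076564] [-0.1064014   2.53857872 13.40859097] [-1.49659742e+00 -8.26716185e+01 -2.97717959e+01 -6.91477004e-01
  3.40971630e-01 -5.92110353e-02] [2.12492263e-01 5.23442724e-01 1.81345433e+00 2.92452343e-05
 8.02376275e-01 1.09262621e+00]
```

```bash

python3 -m crank '[{"travel":[0,0,0],"rotation":[0,0,0.07],"grip":0},{"travel":[0,0,0],"rotation":[0,0,0.1],"grip":0},{"travel":[0,0,0],"rotation":[0,0,0.1],"grip":0}]' | egrep 'tool|^force|width'
python3 -c "
from h import *
o=monitor.get_obs();print(o['ft_torque'],o['force'])
save('wrist','w3.png')"

```

```text
tool_pos: [0.5776, 0.1556, 0.131]
force: [0.8, 2.9, 15.4]
width: 0.566
[ 0.46747746 -0.07074818 -0.05050293] [ 0.79617938  2.85056617 15.41893016]
```

View pics/w3.png

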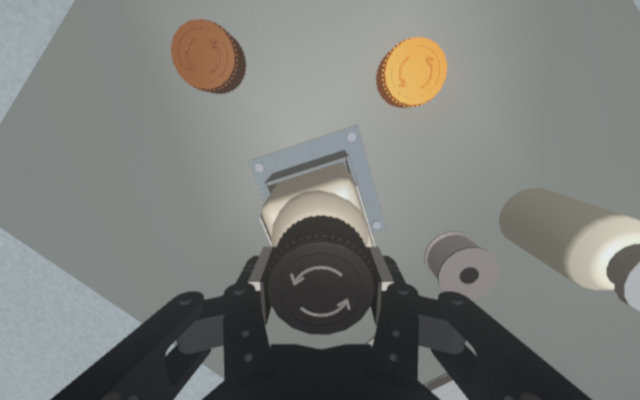

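The arrows stay fixed relative to the fingers, so the cap turns with the gripper. The force climbs as it turns, so I continue and trim the height.

```bash

python3 -m crank '[{"travel":[0,0,0.001],"rotation":[0,0,0.07],"grip":0},{"travel":[0,0,0.002],"rotation":[0,0,0.14],"grip":0},{"travel":[0,0,0.002],"rotation":[0,0,0.14],"grip":0}]' | egrep 'tool|^force|width'
python3 -c "
from h import *
o=monitor.get_obs();print(o['ft_torque'],o['force'])"

```

```text
tool_pos: [0.5775, 0.1556, 0.1313]
force: [0.7, 1.8, 15.2]
width: 0.567
[0.43719049 0.02915813 0.00910232] [ 0.71750586  1.82092231 15.21754708]
```

```bash

python3 -m crank '[{"travel":[0,0,0.001],"rotation":[0,0,0.07],"grip":0},{"travel":[0,0,0.002],"rotation":[0,0,0.14],"grip":0},{"travel":[0,0,0.003],"rotation":[0,0,0.2],"grip":0},{"travel":[0,0,0.003],"rotation":[0,0,0.2],"grip":0}]' | egrep 'tool|^force|width'
python3 -c "
from h import *
o=monitor.get_obs();print(o['ft_torque'],o['force'])"

```

```text
tool_pos: [0.5774, 0.1556, 0.1317]
force: [0.4, 3.4, 13.9]
width: 0.568
[0.51916768 0.07840521 0.03058323] [ 0.36365228  3.39525267 13.90863088]
```

```bash

python3 -m crank '[{"travel":[0,0,0.001],"rotation":[0,0,0.07],"grip":0},{"travel":[0,0,0.001],"rotation":[0,0,0.14],"grip":0},{"travel":[0,0,0.002],"rotation":[0,0,0.2],"grip":0},{"travel":[0,0,0.002],"rotation":[0,0,0.2],"grip":0}]' | egrep 'tool|^force|width'
python3 -c "
from h import *
o=monitor.get_obs();print(o['ft_torque'],o['force'])"

```

```text
tool_pos: [0.5774, 0.1556, 0.132]
force: [-1.3, 2.2, 16.0]
width: 0.566
[0.47003232 0.15810349 0.04210942] [-1.28161142  2.24894093 15.98366735]
```

```bash

python3 -m crank '[{"travel":[0,0,0.002],"rotation":[0,0,0.07],"grip":0},{"travel":[0,0,0.003],"rotation":[0,0,0.14],"grip":0},{"travel":[0,0,0.004],"rotation":[0,0,0.2],"grip":0},{"travel":[0,0,0.004],"rotation":[0,0,0.2],"grip":0}]' | egrep 'tool|^force|width'

```

```text
tool_pos: [0.5772, 0.1555, 0.1325]
force: [-1.2, 0.9, 14.8]
width: 0.567
```

```bash

python3 -m crank '[{"travel":[0,0,0.001],"rotation":[0,0,0.07],"grip":0},{"travel":[0,0,0.002],"rotation":[0,0,0.14],"grip":0},{"travel":[0,0,0.002],"rotation":[0,0,0.14],"grip":0}]' | egrep 'tool|^force|width'

```

```text
tool_pos: [0.5772, 0.1554, 0.1327]
force: [0.2, 1.2, 12.3]
width: 0.567
```

```bash

python3 -m crank '[{"travel":[0,0,0],"rotation":[0,0,0.07],"grip":0},{"travel":[0,0,0],"rotation":[0,0,0.14],"grip":0},{"travel":[0,0,0],"rotation":[0,0,0.2],"grip":0},{"travel":[0,0,0],"rotation":[0,0,0.2],"grip":0}]' | egrep 'tool|^force|width'
python3 -c "
from h import *
o=monitor.get_obs();print(o['ft_torque'],o['force'],o['q'][5])"

```

```text
tool_pos: [0.5772, 0.1553, 0.1327]
force: [1.4, 0.7, 12.1]
width: 0.567
[ 0.12228191  0.02579483 -0.01074796] [ 1.36216981  0.71430266 12.07845681] 0.16255086685265643
```

```bash

python3 -m crank '[{"travel":[0,0,0],"rotation":[0,0,0.07],"grip":0},{"travel":[0,0,0],"rotation":[0,0,0.14],"grip":0},{"travel":[0,0,0],"rotation":[0,0,0.2],"grip":0},{"travel":[0,0,0],"rotation":[0,0,0.26],"grip":0},{"travel":[0,0,0],"rotation":[0,0,0.26],"grip":0}]' | egrep 'tool|^force|width'
python3 -m crank '[{"travel":[0,0,0.03],"rotation":[0,0,0],"grip":0},{"travel":[0,0,0.06],"rotation":[0,0,0],"grip":0},{"travel":[0,0,0.08],"rotation":[0,0,0],"grip":0},{"travel":[0,0,0.08],"rotation":[0,0,0],"grip":0}]' | egrep 'tool|^force|width'

```

```text
tool_pos: [0.5771, 0.1552, 0.1326]
force: [-0.4, 0.4, 12.5]
width: 0.566
tool_pos: [0.5765, 0.1552, 0.1443]
force: [0.2, -0.0, 0.4]
width: 0.565
```

```bash

python3 -m crank '[{"travel":[0,0,0.1],"rotation":[0,0,0],"grip":0},{"travel":[0,0,0.2],"rotation":[0,0,0],"grip":0},{"travel":[0,0,0.35],"rotation":[0,0,0],"grip":0},{"travel":[0,0,0.5],"rotation":[0,0,0],"grip":0},{"travel":[0,0,0.5],"rotation":[0,0,0],"grip":0}]' | egrep 'tool|^force|width'
python3 - <<'E'
from h import *
o=monitor.get_obs();print(o["t"],o["q"],o["force"])
a=save("wrist","w4.png");b=save("scene","s4.png")
b=cv2.resize(b[90:290,300:500],(600,600),interpolation=cv2.INTER_CUBIC)
cv2.imwrite('pics/m4.png',b[:,:,::-1])
E
```

```text
tool_pos: [0.5782, 0.1557, 0.2226]
force: [1.7, 0.6, 0.2]
width: 0.562
9.9167 [ 2.12442235e-01  4.15038000e-01  1.73142220e+00 -1.46975271e-04
  9.90346919e-01 -3.83213304e-02] [1.69236838 0.58837262 0.21262332]
```

View pics/m4.png

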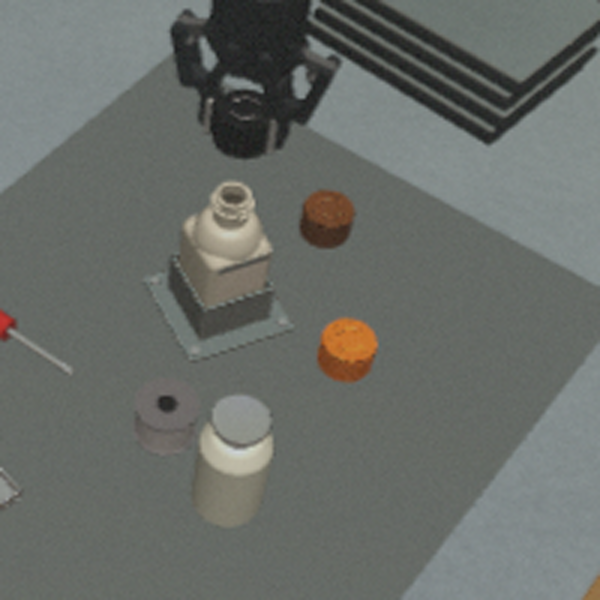

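View pics/w4.png

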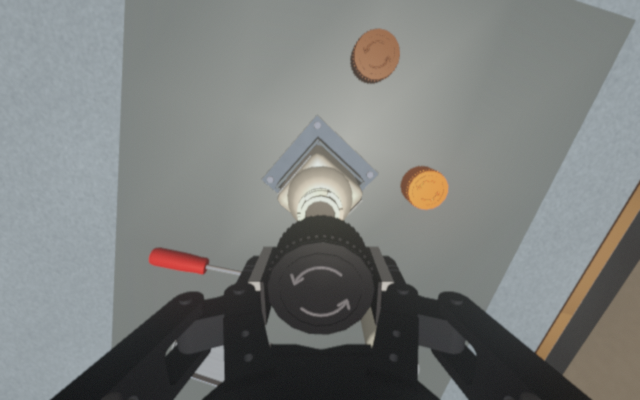

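The cap is off, the bottle stands in its holder, and the cap sits squarely in the fingers. Next, over to the dish.

```bash

python3 -m crank '[{"travel":[-0.1,-0.2,0],"rotation":[0,0,-0.1],"grip":0},{"travel":[-0.17,-0.4,0],"rotation":[0,0,-0.2],"grip":0},{"travel":[-0.22,-0.6,0],"rotation":[0,0,-0.3],"grip":0},{"travel":[-0.27,-0.8,0],"rotation":[0,0,-0.4],"grip":0},{"travel":[-0.3,-1,0],"rotation":[0,0,-0.5],"grip":0}]' | egrep 'tool|^force|width'
python3 -m crank '[{"travel":[-0.05,-0.2,0],"rotation":[0,0,-0.08],"grip":0},{"travel":[-0.1,-0.4,0],"rotation":[0,0,-0.08],"grip":0},{"travel":[-0.15,-0.6,0],"rotation":[0,0,-0.08],"grip":0},{"travel":[-0.2,-0.8,0],"rotation":[0,0,-0.08],"grip":0},{"travel":[-0.24,-1,0],"rotation":[0,0,-0.08],"grip":0}]' | egrep 'tool|^force|width'
python3 -m crank '[{"travel":[0,-0.08,-0.2],"rotation":[0,0,0],"grip":0},{"travel":[0,-0.14,-0.4],"rotation":[0,0,0],"grip":0},{"travel":[0,-0.14,-0.6],"rotation":[0,0,0],"grip":0},{"travel":[0,-0.14,-0.6],"rotation":[0,0,0],"grip":0},{"travel":[0,-0.14,-0.6],"rotation":[0,0,0],"grip":0}]'
python3 - <<'E'
from h import *
save("wrist","w5.png")
E
```

```text
tool_pos: [0.5296, 0.0042, 0.2176]
force: [1.3, -0.6, -1.1]
width: 0.566
tool_pos: [0.4938, -0.1457, 0.2177]
force: [0.4, 0.0, -1.4]
width: 0.567
t: 11.27
tool_pos: [0.4937, -0.165, 0.1274]
eef_rot: [[0.204, 0.979, -0.005], [0.979, -0.204, 0.002], [0.001, -0.005, -1.0]]
force: [0.1, -0.1, -0.1]
width: 0.563
grip_force: 62.3
```

View pics/w5.png

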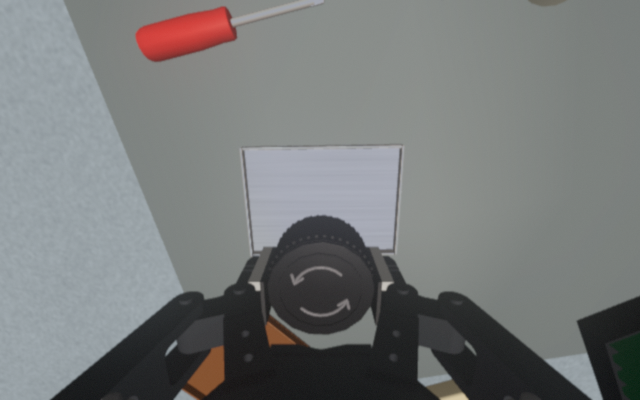

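The dish is aligned with the fingers. Its far rim corners are at (241,147) and (404,145). I work out its centre from these and go down.

```bash
python3 - <<'E'
from h import *
a=pix("wrist",241,147,.013);b=pix("wrist",404,145,.013)
o=monitor.get_obs();x=o["eef_rot"][:,0]
print(a,b,np.linalg.norm(a-b));
m=(a+b)/2;print(m-x*.055,m+x*.055,o["tool_pos"])
E
python3 -m crank '[{"travel":[0,0,-0.2],"rotation":[0,0,0],"grip":0},{"travel":[0,0,-0.4],"rotation":[0,0,0],"grip":0},{"travel":[0,0,-0.55],"rotation":[0,0,0],"grip":0},{"travel":[0,0,-0.6],"rotation":[0,0,0],"grip":0},{"travel":[0,0,-0.6],"rotation":[0,0,0],"grip":0}]'|egrep 'tool|force'
python3 -m crank '[{"travel":[0,0,0],"rotation":[0,0,0],"grip":0},{"travel":[0,0,0],"rotation":[0,0,0],"grip":0}]'|egrep 'tool|force'
```

```text
[ 0.43383165 -0.10153658  0.013     ] [ 0.57901436 -0.12966838  0.013     ] 0.14788311438996998
[ 0.49524787 -0.16945521  0.01297972] [ 0.51759814 -0.06174976  0.01302028] [ 0.49496289 -0.16529526  0.12889763]
tool_pos: [0.4954, -0.1652, 0.0389]
force: [-0.2, -0.5, -0.4]
grip_force: 62.2
tool_pos: [0.4967, -0.166, 0.0408]
force: [0.6, 0.2, -0.8]
grip_force: 62.2
```

```bash

python3 -m crank '[{"travel":[0,0,-0.1],"rotation":[0,0,0],"grip":0},{"travel":[0,0,-0.17],"rotation":[0,0,0],"grip":0},{"travel":[0,0,-0.2],"rotation":[0,0,0],"grip":0},{"travel":[0,0,-0.2],"rotation":[0,0,0],"grip":0},{"travel":[0,0,-0.2],"rotation":[0,0,0],"grip":0}]'|egrep 'tool|^force'
python3 -m crank '[{"travel":[0,0,-0.01],"rotation":[0,0,0],"grip":0},{"travel":[0,0,-0.01],"rotation":[0,0,0],"grip":0},{"travel":[0,0,-0.01],"rotation":[0,0,0],"grip":0}]'|egrep 'tool|^force'
python3 -m crank '[{"travel":[0,0,-0.01],"rotation":[0,0,0],"grip":0},{"travel":[0,0,-0.01],"rotation":[0,0,0],"grip":0},{"travel":[0,0,-0.01],"rotation":[0,0,0],"grip":0}]'|egrep 'tool|^force'
```

```text
tool_pos: [0.4954, -0.1656, 0.0092]
force: [-0.6, 0.7, 0.0]
tool_pos: [0.4956, -0.1657, 0.0078]
force: [0.2, 0.2, -0.8]
tool_pos: [0.4954, -0.1656, 0.006]
force: [-0.6, 0.6, 0.4]
```

```bash

python3 -m crank '[{"travel":[0,0,-0.01],"rotation":[0,0,0],"grip":0},{"travel":[0,0,-0.01],"rotation":[0,0,0],"grip":0},{"travel":[0,0,-0.01],"rotation":[0,0,0],"grip":0}]'|egrep 'tool|^force'
python3 -m crank '[{"travel":[0,0,-0.005],"rotation":[0,0,0],"grip":0},{"travel":[0,0,-0.005],"rotation":[0,0,0],"grip":0},{"travel":[0,0,-0.005],"rotation":[0,0,0],"grip":0}]'|egrep 'tool|^force'
```

```text
tool_pos: [0.4953, -0.1656, 0.0044]
force: [-0.9, -0.8, -0.8]
tool_pos: [0.4954, -0.1656, 0.0037]
force: [-0.4, -0.0, -0.2]
```

```bash

python3 -m crank '[{"travel":[0,0,-0.005],"rotation":[0,0,0],"grip":0},{"travel":[0,0,-0.005],"rotation":[0,0,0],"grip":0},{"travel":[0,0,-0.005],"rotation":[0,0,0],"grip":0}]'|egrep 'tool|^force'
python3 -m crank '[{"travel":[0,0,-0.004],"rotation":[0,0,0],"grip":0},{"travel":[0,0,-0.004],"rotation":[0,0,0],"grip":0},{"travel":[0,0,-0.004],"rotation":[0,0,0],"grip":0}]'|egrep 'tool|^force'
```

```text
tool_pos: [0.4955, -0.1657, 0.0034]
force: [-1.2, 0.5, 10.1]
tool_pos: [0.4955, -0.1657, 0.0033]
force: [-3.4, 0.8, 23.1]
```

```bash

python3 -m crank '[{"travel":[0,0,0.005],"rotation":[0,0,0],"grip":0},{"travel":[0,0,0.005],"rotation":[0,0,0],"grip":0},{"travel":[0,0,0.005],"rotation":[0,0,0],"grip":0}]'|egrep 'tool|force'
python3 -m crank '[{"travel":[0,0,0],"rotation":[0,0,0],"grip":0.75},{"travel":[0,0,0],"rotation":[0,0,0],"grip":0.75},{"travel":[0,0,0],"rotation":[0,0,0],"grip":0.75},{"travel":[0,0,0],"rotation":[0,0,0],"grip":0.75},{"travel":[0,0,0],"rotation":[0,0,0],"grip":0.75}]'|egrep 'tool|force|width'
```

```text
tool_pos: [0.4956, -0.1657, 0.0034]
force: [-0.7, 0.5, 9.9]
grip_force: 63.1
tool_pos: [0.4954, -0.1656, 0.003]
force: [0.1, 1.4, 0.2]
width: 0.749
grip_force: 0.0
```

Released, and the force is zero. Retreat straight up.

```bash

python3 -m crank '[{"travel":[0,0,0.1],"rotation":[0,0,0],"grip":0.75},{"travel":[0,0,0.25],"rotation":[0,0,0],"grip":0.75},{"travel":[0,0,0.5],"rotation":[0,0,0],"grip":0.75},{"travel":[0,0,0.75],"rotation":[0,0,0],"grip":0.75},{"travel":[0,0,1],"rotation":[0,0,0],"grip":0.75}]'|egrep 'tool|^force'
python3 -m crank '[{"travel":[0,0,0.3],"rotation":[0,0,0],"grip":0.75},{"travel":[0,0,0.3],"rotation":[0,0,0],"grip":0.75},{"travel":[0,0,0.3],"rotation":[0,0,0],"grip":0.75},{"travel":[0,0,0.3],"rotation":[0,0,0],"grip":0.75},{"travel":[0,0,0.3],"rotation":[0,0,0],"grip":0.75}]'|egrep '^t|force'
python3 - <<'E'
from h import *
save("wrist","w6.png")
E
```

```text
tool_pos: [0.4948, -0.1654, 0.1545]
force: [-0.2, -0.6, -0.3]
t: 15.32
tool_pos: [0.4946, -0.1653, 0.197]
force: [-0.2, -0.0, -0.8]
grip_force: 0.0
```

View pics/w6.png

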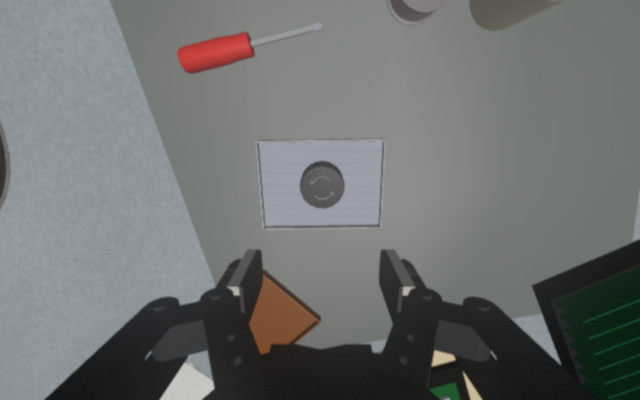

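The cap stands top up in the middle of the dish, at about (322,185), and the gripper is clear.

```bash
python3 -c "
from h import *
print(env.finish_job())"
```

```text
the job is handed in; nothing more can be done
None
```

The cap is unscrewed and standing top up in the steel dish, the bottle was still in its holder after the cap came off, and the job was handed in at about 15 s; the push on the cap read 16.8 N at most.

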